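# Open the food caddy by its lever and let the lid down softly

### The job

Press the paddle lever of the rectangular food-waste caddy all the way down with your fingertips so that its lid swings wide open, and keep it wide open for about three seconds while someone scrapes a plate into it. Then ease the lever back up so that the lid comes down slowly and shuts without slamming, and move clear. Do not touch the lid itself, leave the round bin shut, and leave the mug, the glass and the jar standing where they are.

Things in the scene. Friction and masses are not known exactly. Their poses are not given: they have to be found in the camera images.
- caddy: rectangular food-waste caddy of off-white plastic fixed to the counter, 180 mm deep (x), 210 mm wide (y), 209 mm high with its rectangular lid shut; a grey lever with a paddle sticks out of its front at half height. Origin: centre of its underside; its own -x axis points out of its front, the way the lever sticks out; z up.
- caddy_press (a point): centre of the top of the flat paddle (56 mm along the lever, 76 across, 10 thick) at the free end of the caddy's lever, 83 mm out from the bin's front. 129 mm above the counter at rest, 81 mm fully down, straight below. Lever pivot: 148 mm behind it, 105 mm high. The paddle slopes 0.16 rad, rising away from the bin at rest, falling when down. Takes 4 to 14 N; the stop is rigid.
- caddy_lever (a joint): the caddy's press lever, in rad: 0 at rest, 0.32 pressed fully down against its stop. A spring and the lid's weight push it back up; it does not stay down by itself. A hidden rod links it to the lid: lid angle = 4 x lever angle.
- caddy_lid (a joint): the caddy's lid, in rad: 0 shut, about 1.28 wide open. It is a flat slab hinged along the back (far from the lever) edge of the caddy and swings up and back. If the lever is let go or let up quickly, the lid falls and slams; closing faster than 2 rad/s is a slam (letting the paddle up at 10 to 30 mm/s is soft).
- caddy_lid_edge (a point): middle of the front edge of the caddy's lid, on its top face; 209 mm above the counter when shut, about 390 mm when wide open.
- roundbin: round bin of the same plastic, 180 mm diameter, 209 mm high with its round lid shut, fixed to the counter, with the same lever in front. It may stand to the left or to the right of the caddy. Origin: centre of its underside; its own -x axis points out of its front. It must stay shut.
- roundbin_press (a point): centre of the top of the flat paddle (56 mm along the lever, 76 across, 10 thick) at the free end of the round bin's lever, 83 mm out from the bin's front. 129 mm above the counter at rest, 81 mm fully down, straight below. Lever pivot: 148 mm behind it, 105 mm high. The paddle slopes 0.16 rad, rising away from the bin at rest, falling when down.
- roundbin_lid (a joint): the round bin's lid, in rad: 0 shut, about 1.28 wide open.
- mug: loose white ceramic mug, 80 mm diameter, 95 mm high, with a handle; origin: centre of its underside, z up.
- tumbler: loose drinking glass, 72 mm diameter, 110 mm high; origin: centre of its underside, z up.
- jar: loose amber glass jar with a steel cap, 72 mm diameter, 120 mm high; origin: centre of its underside, z up.
Mind the look-alikes: they are no part of the job. What is shaped like the mug but green or purple is not meant.

How it is judged:
On the way, in this order (a step that is already met when the one before it is completed fails the run):
1. the caddy's lid is held wide open by its lever for two seconds (value of joint caddy_lid above 1.1 rad), for 2 s.
2. the lid is shut again (value of joint caddy_lid below 0.04 rad and value of joint caddy_lever below 0.012 rad), for 0.2 s.
At the end, for the whole second after the job is handed in: the lid of the rectangular caddy was kept open beyond 1.1 rad for at least 2 s and is shut again (within 0.04 rad, lever within 0.012 rad of rest), never having closed faster than 2 rad/s; the round bin is shut; the mug, glass and jar stand upright within 20 mm of where they were (all of step 2 and value of joint roundbin_lid below 0.04 rad and distance of each of mug, tumbler, jar from where it was at the start of the episode below 0.02 m and angle between each of mug, tumbler, jar's own z axis and vertical below 0.1 rad); the robot touches nothing.
It fails at once if the caddy's lid falls: it closes faster than 2 rad/s (velocity of joint caddy_lid below -2 rad/s).
It fails at once if the caddy's lid is touched by the robot (contact force between any of the fingers, the arm and caddy_lid above 1 N).
It fails at once if the round bin is opened (value of joint roundbin_lid above 0.15 rad).
It fails at once if the mug, glass or jar is moved, lifted or tipped (distance of any of mug, tumbler, jar from where it was at the start of the episode above 0.02 m or angle between any of mug, tumbler, jar's own z axis and vertical above 0.2 rad).
It also fails if it takes over 48 s, if anything falls off the work surface, if the arm or the gripper's body presses on something with over 40 N, if the wrist force passes 120 N, or if a joint passes its speed limit or range.

### The arm

A 7-joint arm with a two-finger parallel gripper is mounted at the origin on the work surface. World frame = base frame: x ahead of the robot, y to its left, z up, the work surface at z = 0. Lengths are in m, angles in rad, forces in N, time in s.
With the tool pointing down it reaches from about 0.425 to 0.925 m from the base axis. Payload 6.8 kg.
Tool frame: the origin (TCP) lies midway between the tips of the shut fingers; the grasp point (between the pads) lies 19 mm behind it; z points along the fingers, y is the line along which they close (so a half turn about z gives the same grasp; the last joint's range is limited). The gripper opens to 85 mm and grips with 20 to 120 N. Pads are 22 mm wide; open, the fingers measure 114 mm over their backs; the gripper's body (76 mm by 85 mm) begins 54 mm behind the grasp point. The pads swing forward as they close: fully open they stand 13 mm farther back than shut.
Start: joints at [1.231, 0.477, 0.022, 1.555, -0.011, 1.109, -0.083], TCP at [0.155, -0.657, 0.231] pointing down, gripper open.
Joint ranges: [-2.96, 2.96], [-0.34, 2.1], [-1.41, 1.46], [0.24, 2.44], [-1.37, 4.51], [0.17, 1.92], [-2.96, 2.96]. Speed limits (rad/s): [2.39, 2.39, 3.14, 3.14, 3.14, 3.14, 3.14].

### API

Orientations are given as a rotation vector (axis times angle).
In Python, from bench import r gives the robot as it stands. The module is installed in compiled form; this text tells all that it offers.
- The arm moves only by the tool apply_moves, never from a script. Its argument "rows" is a list of rows, each a list of 6 numbers: the shift along the tool's x, y, z scaled (see below), then the turn, a rotation vector about the tool's x, y, z scaled (see below). A call has 1 to 5 rows; each row is the pose to reach, as a shift and turn from the pose commanded when the call began, along the tool's axes at that moment; what a row does not reach only later rows make up. The controller multiplies each number of a shift by 0.25 m and each number of a turn by 90 degrees. A row lasts 1/8 s, in which the tool goes at most 62.5 mm and 10.7 degrees, less where a joint would pass 70% of its speed; a pose out of reach is approached as far as the arm can. A call with a number of a shift or a turn outside -1 to 1 is refused whole. A call with a gripper value outside its range is refused whole. "claw" is the opening, from 0 (shut) to 1 (fully open), set as the call begins (left out, the last holds). The fingers move at their own pace and stop on an object; "newtons" is the grip in N (left out, the last holds). Time passes only in rows, so rows that repeat a pose let the fingers close. It gives the time, the measured TCP pose, the force, the opening and the grip force at its end, in the units of the state.
- r.get_obs(): the state, without advancing time (a new reading comes with each control period).
- r.grab_frame(name): name is "scene" or "side" or "wrist"; returns a dict with "pixels" (480x640x3 uint8, red, green, blue), "intrinsics" (3x3 intrinsics, pixels), "dist" ([k1, k2, p1, p2, k3] as OpenCV has them; the pictures are not rectified), "eye" and "attitude" of the camera in the world. Camera axes: x right, y up, looking along -z (the intrinsics and any distortion apply to the point x, -y, -z); pixel columns grow to the right and rows downward; lengths in m; the calibration is good to about 2 mm. A picture is of the moment at which its call begins. There is no depth.
- r.hand_in(): hands the job in; it is judged then, once.
Trained networks look in a picture, given as the dict that the camera call returned (one of the last four; its "shot" number tells which), for a name from the list of things; names that differ only in an ending like _2 or _b are one class to them, and where a whole thing is asked for, a point or a joint stands for the part that bears it (a point fixed in the world has none). Each returns a list of dicts, best first, with "conf" (0 to 1); they miss things now and then, are a little off and sometimes report something else, mostly with a low value. They report only what shows in the picture. A call takes as long as a camera call. They do not tell look-alikes from the thing itself.
- r.search_frame(picture, thing): "rect" ([left, top, width, height] in pixels, round what is visible of it).
- r.outline_of(picture, thing): "pixels" (480x640 bool, what is visible of it) and "rect" ([left, top, width, height] in pixels, round what is visible of it).
- r.landmark_of(picture, thing): "point" ([column, row] in pixels: a listed point, or the origin of a listed thing).
The state is a dict: "clock": time; "joints": joint angles; "qvel": joint speeds; "tau": joint torques, N m; "tcp_pos": TCP position; "orientation": TCP orientation; "contact_force": force on the tool from outside, world axes, zero at the start; "moment": the same for the moment, N m; "grip_width": finger opening in m; "gripper_force": force on a finger pad.
Only numpy, scipy, OpenCV 4.12 (cv2) and the standard library are available. Lean on these libraries where they do the work, as an engineer would, in place of code of your own. Each camera call takes 0.05 s, during which the arm holds its last target. There are 200 camera calls.

## Working session

There is one attempt and no reset: what is moved stays moved. The work goes in short steps, Python scripts to look and compute and a tool call to move; the robot and the scene stay as the last step left them, time stands still between calls to the robot, and variables do not carry over. Pictures are saved under pics/ and viewed, at most 10 in all, crops included, and the job is handed in when it is done.

Besides the shell and the picture viewer there is one more tool, called after ">>>" by a JSON object that holds its "method" and its "body", one argument or row to a line. apply_moves: Moves the arm, as the interface text tells. Its arguments: {"type":"object","properties":{"rows":{"type":"array","items":{"type":"array","items":{"type":"number"}}},"claw":{"type":"number"},"newtons":{"type":"number"}},"required":["rows"]}

```bash
mkdir -p pics; cat > h.py <<'E'
import numpy as np, cv2
from scipy.spatial.transform import Rotation as R
def Rm(f):
    a=np.array(f["attitude"],float)
    return a if a.shape==(3,3) else (R.from_rotvec(a).as_matrix() if a.size==3 else R.from_quat(a).as_matrix())
def ray(f,p):
    u=cv2.undistortPoints(np.array([[p]],float),np.array(f["intrinsics"],float),np.array(f["dist"],float))[0,0]
    return np.array(f["eye"]),Rm(f)@np.array([u[0],-u[1],-1])
def onz(f,p,z):
    e,d=ray(f,p); return e+d*(z-e[2])/d[2]
def tri(obs):
    A=0;b=0
    for e,d in obs:
        d=d/np.linalg.norm(d);P=np.eye(3)-np.outer(d,d);A=A+P;b=b+P@e
    return np.linalg.solve(A,b)
E
python3 - <<'E'
from bench import r
from h import *
o=r.get_obs();print({k:np.round(v,3) for k,v in o.items()})
fs={n:r.grab_frame(n) for n in("scene","side")}
for n,f in fs.items():
    cv2.imwrite(f"pics/{n}.png",f["pixels"][:,:,::-1]);print(n,f["eye"],np.array(f["attitude"]))
for t,z in [("caddy_press",.129),("roundbin_press",.129),("caddy_lid_edge",.209),("caddy",0),("roundbin",0),("mug",0),("tumbler",0),("jar",0)]:
    for n,f in fs.items():
        for k in r.landmark_of(f,t)[:3]: print(t,n,round(k["conf"],2),np.round(k["point"]),np.round(onz(f,k["point"],z),3))
E
```

```text
{'clock': np.float64(0.0), 'joints': array([ 1.231,  0.478,  0.022,  1.556, -0.012,  1.109, -0.083]), 'qvel': array([ 0.001, -0.003,  0.001,  0.001,  0.001, -0.   ,  0.001]), 'tau': array([ 0.0000e+00, -5.9646e+01,  1.6080e+00, -2.8120e+01,  1.2000e-02,
        1.0000e-02, -0.0000e+00]), 'tcp_pos': array([ 0.155, -0.656,  0.23 ]), 'orientation': array([-3.119e+00, -3.630e-01,  1.000e-03]), 'contact_force': array([ 0.432, -0.453,  0.139]), 'moment': array([ 0.02 , -0.014, -0.043]), 'gripper_force': np.float64(0.0), 'grip_width': np.float64(0.085)}
scene [ 1.42006313 -0.03319901  0.89122767] [0.65732733 0.65594698 1.42209789]
side [ 0.47766264 -0.77932623  0.99989585] [ 0.74953506 -0.03118908 -0.10992276]
caddy_press scene 0.61 [399. 215.] [0.506 0.16  0.129]
caddy_press side 0.75 [294. 212.] [0.508 0.152 0.129]
roundbin_press scene 0.44 [265. 205.] [ 0.449 -0.144  0.129]
roundbin_press side 0.64 [282. 297.] [ 0.457 -0.139  0.129]
caddy_lid_edge scene 0.85 [410. 210.] [0.586 0.166 0.209]
caddy_lid_edge side 0.93 [318. 183.] [0.581 0.174 0.209]
caddy scene 0.85 [412. 308.] [0.67  0.176 0.   ]
caddy side 0.83 [348. 233.] [0.672 0.176 0.   ]
caddy side 0.25 [294. 214.] [0.512 0.282 0.   ]
roundbin scene 0.95 [254. 304.] [ 0.64  -0.172  0.   ]
roundbin side 0.79 [353. 329.] [ 0.631 -0.168  0.   ]
mug scene 0.8 [329. 248.] [0.468 0.002 0.   ]
mug scene 0.77 [358. 207.] [0.311 0.087 0.   ]
mug scene 0.57 [253. 212.] [ 0.311 -0.193  0.   ]
mug side 0.87 [283. 285.] [ 0.46  -0.005  0.   ]
mug side 0.86 [230. 262.] [0.309 0.101 0.   ]
mug side 0.79 [226. 348.] [ 0.305 -0.189  0.   ]
tumbler scene 0.78 [148. 268.] [ 0.511 -0.438  0.   ]
tumbler side 0.63 [317. 438.] [ 0.506 -0.436  0.   ]
jar scene 0.55 [507. 256.] [0.522 0.435 0.   ]
jar side 0.55 [294. 185.] [ 0.522  0.426 -0.   ]
```

View pics/scene.png

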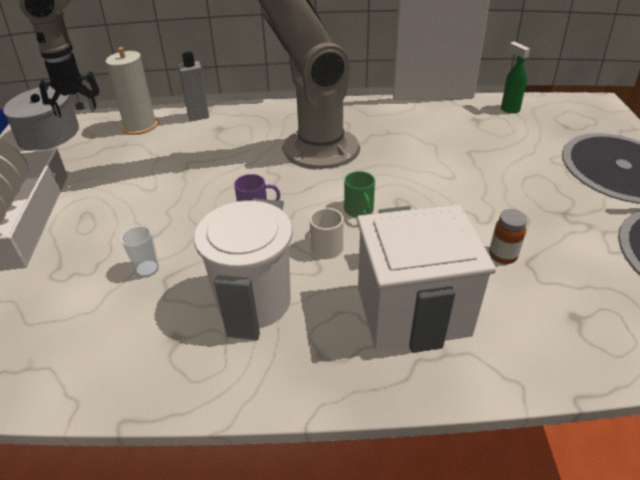

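View pics/side.png

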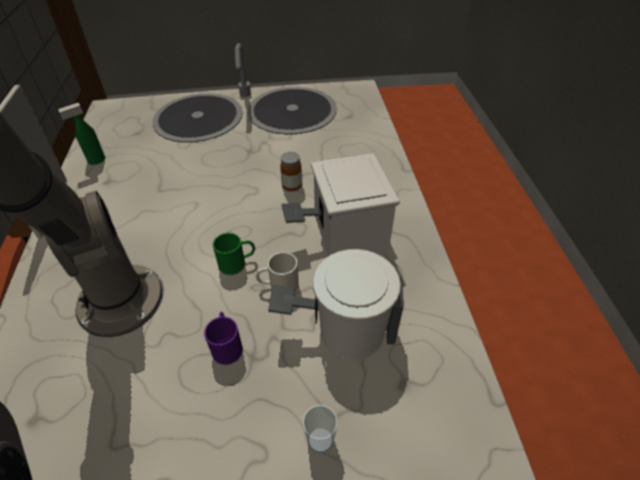

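The pictures show the caddy at right in the scene view (lid about 425,240), with its paddle at (399,215). The round bin is at left (lid 245,230). The white mug is at (328,235), the glass at (142,252) and the jar at (507,238). The green and purple mugs are look-alikes. The paddle is at about (0.503, 0.155). I'll travel high and close the fingers on the way.

>>> {"method": "apply_moves", "body": {
  "rows": [
    [0, 0, -0.24, 0, 0, 0],
    [0.1, -0.07, -0.44, 0, 0, 0],
    [0.3, -0.2, -0.44, 0, 0, 0],
    [0.5, -0.33, -0.44, 0, 0, 0],
    [0.7, -0.46, -0.44, 0, 0, 0]
  ],
  "claw": 0
}}

```text
clock: 1.52
tcp_pos: [0.3001, -0.5034, 0.3417]
orientation: [3.12, 0.363, 0.001]
contact_force: [-0.5, -0.9, -0.2]
grip_width: -0.0002
gripper_force: 0.0
```

>>> {"method": "apply_moves", "body": {
  "rows": [
    [0.18, -0.12, 0, 0, 0, 0],
    [0.36, -0.24, 0, 0, 0, 0],
    [0.54, -0.36, 0, 0, 0, 0],
    [0.72, -0.46, 0, 0, 0, 0],
    [0.72, -0.46, 0, 0, 0, 0]
  ]
}}

```text
clock: 2.15
tcp_pos: [0.4514, -0.3471, 0.3414]
orientation: [-3.118, -0.377, -0.003]
contact_force: [-1.4, -0.8, 0.2]
grip_width: -0.0003
gripper_force: 0.0
```

```bash
cat > to.py <<'E'
import sys
from bench import r
from h import *
o=r.get_obs();M=R.from_rotvec(o["orientation"]).as_matrix();print(o["clock"],np.round(o["tcp_pos"],4),np.round(M,3).tolist(),np.round(o["contact_force"],1),np.round(o["joints"],2))
print("units",np.round(M.T@(np.array(eval(sys.argv[1]))-o["tcp_pos"])/.25,3))
E
python3 to.py "[.495,.155,.34]"
```

```text
2.15 [ 0.4514 -0.3471  0.3414] [[0.971, 0.238, 0.002], [0.238, -0.971, 0.002], [0.002, -0.001, -1.0]] [-1.4 -0.8  0.2] [ 0.71  0.23 -0.19  1.66  0.04  1.26 -0.82]
units [ 0.648 -1.909  0.009]
```

>>> {"method": "apply_moves", "body": {
  "rows": [
    [0.07, -0.2, 0, 0, 0, 0],
    [0.14, -0.42, 0, 0, 0, 0],
    [0.21, -0.64, 0, 0, 0, 0],
    [0.28, -0.86, 0, 0, 0, 0],
    [0.32, -0.96, 0, 0, 0, 0]
  ]
}}

```text
clock: 2.78
tcp_pos: [0.4703, -0.097, 0.3417]
orientation: [3.12, 0.368, 0.001]
contact_force: [0.2, -1.0, -0.1]
grip_width: -0.0003
gripper_force: 0.0
```

>>> {"method": "apply_moves", "body": {
  "rows": [
    [0.07, -0.22, 0, 0, 0, 0],
    [0.14, -0.44, 0, 0, 0, 0],
    [0.21, -0.66, 0, 0, 0, 0],
    [0.29, -0.86, 0, 0, 0, 0],
    [0.33, -0.95, 0, 0, 0, 0]
  ]
}}

```text
clock: 3.4
tcp_pos: [0.4961, 0.153, 0.3416]
orientation: [-3.119, -0.368, -0.001]
contact_force: [1.2, -0.8, 0.4]
grip_width: -0.0
gripper_force: 0.0
```

```bash
python3 to.py "[.495,.155,.2]"; python3 - <<'E'
from bench import r
from h import *
fs=[r.grab_frame(n) for n in("scene","side","wrist")]
f=fs[2];cv2.imwrite("pics/w1.png",f["pixels"][:,:,::-1])
for t,z in [("caddy_press",.129),("caddy_lid_edge",.209)]:
    for f in fs:
        for k in r.landmark_of(f,t)[:2]: print(t,round(k["conf"],2),np.round(k["point"]),np.round(onz(f,k["point"],z),3))
E
```

```text
3.4 [0.4961 0.153  0.3416] [[0.973, 0.232, 0.001], [0.232, -0.973, 0.001], [0.001, -0.001, -1.0]] [ 1.2 -0.8  0.4] [ 0.1   0.18 -0.59  1.75  0.1   1.25 -1.85]
units [-0.003 -0.008  0.566]
caddy_press 0.5 [394. 215.] [0.506 0.149 0.129]
caddy_press 0.74 [292. 213.] [0.501 0.149 0.129]
caddy_press 0.71 [322. 203.] [0.505 0.154 0.129]
caddy_lid_edge 0.75 [407. 208.] [0.581 0.16  0.209]
caddy_lid_edge 0.29 [505. 256.] [0.732 0.321 0.209]
caddy_lid_edge 0.81 [316. 184.] [0.574 0.171 0.209]
caddy_lid_edge 0.93 [330. 127.] [0.576 0.166 0.209]
```

View pics/w1.png

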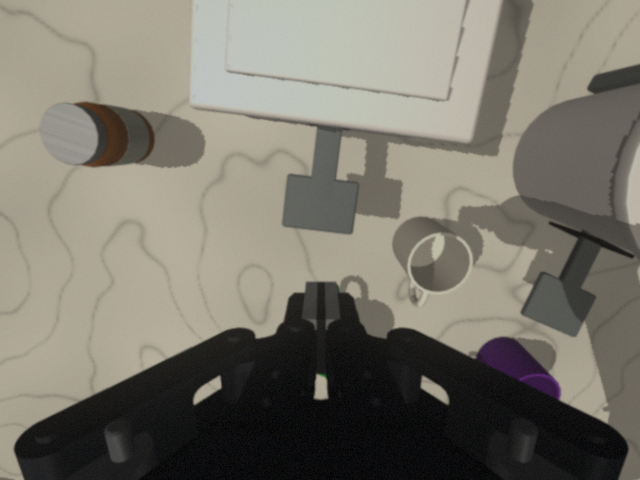

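The wrist view shows the caddy paddle at (320,204), the lid edge at (335,125) and the white mug at (440,262), clear of the path. Next I descend to just above the paddle, then press.

>>> {"method": "apply_moves", "body": {
  "rows": [
    [0.016, 0, 0.2, 0, 0, 0],
    [0.016, 0, 0.4, 0, 0, 0],
    [0.016, 0, 0.6, 0, 0, 0],
    [0.016, 0, 0.76, 0, 0, 0],
    [0.016, 0, 0.8, 0, 0, 0]
  ]
}}

```text
clock: 4.47
tcp_pos: [0.4987, 0.1501, 0.1392]
orientation: [3.12, 0.362, -0.007]
contact_force: [-0.6, 0.5, 0.3]
grip_width: -0.0001
gripper_force: 0.0
```

>>> {"method": "apply_moves", "body": {
  "rows": [
    [0, 0, 0.02, 0, 0, 0],
    [0, 0, 0.04, 0, 0, 0],
    [0, 0, 0.06, 0, 0, 0],
    [0, 0, 0.08, 0, 0, 0],
    [0, 0, 0.1, 0, 0, 0]
  ]
}}

```text
clock: 5.1
tcp_pos: [0.4999, 0.1516, 0.1174]
orientation: [3.12, 0.363, 0.0]
contact_force: [-4.9, -0.7, 6.5]
grip_width: -0.0
gripper_force: 3.3
```

>>> {"method": "apply_moves", "body": {
  "rows": [
    [0, 0, 0.02, 0, 0, 0],
    [0, 0, 0.04, 0, 0, 0],
    [0, 0, 0.06, 0, 0, 0],
    [0, 0, 0.08, 0, 0, 0],
    [0, 0, 0.1, 0, 0, 0]
  ]
}}

```text
clock: 5.72
tcp_pos: [0.5, 0.1516, 0.0922]
orientation: [3.12, 0.363, 0.001]
contact_force: [-2.4, -0.5, 5.1]
grip_width: -0.0002
gripper_force: 2.7
```

>>> {"method": "apply_moves", "body": {
  "rows": [
    [0, 0, 0.012, 0, 0, 0],
    [0, 0, 0.024, 0, 0, 0],
    [0, 0, 0.03, 0, 0, 0],
    [0, 0, 0.036, 0, 0, 0],
    [0, 0, 0.036, 0, 0, 0]
  ]
}}

```text
clock: 6.35
tcp_pos: [0.5009, 0.1517, 0.0825]
orientation: [-3.12, -0.363, -0.002]
contact_force: [1.0, 0.4, 2.8]
grip_width: 0.0004
gripper_force: 1.5
```

```bash
python3 - <<'E'
from bench import r
from h import *
fs=[r.grab_frame(n) for n in("scene","side")]
cv2.imwrite("pics/open.png",fs[1]["pixels"][:,:,::-1])
q=[r.landmark_of(f,"caddy_lid_edge")[:1] for f in fs]
print(q)
if all(q): print(tri([ray(f,k[0]["point"]) for f,k in zip(fs,q)]))
print(r.get_obs()["contact_force"],r.get_obs()["tcp_pos"])
E
```

```text
[[{'point': [443.4, 177.9], 'conf': 0.83}], [{'point': [373.1, 118.2], 'conf': 0.69}]]
[0.72353684 0.1841217  0.39066946]
[1.4571781  0.48583497 3.30014416] [0.50076833 0.15161294 0.08258569]
```

View pics/open.png

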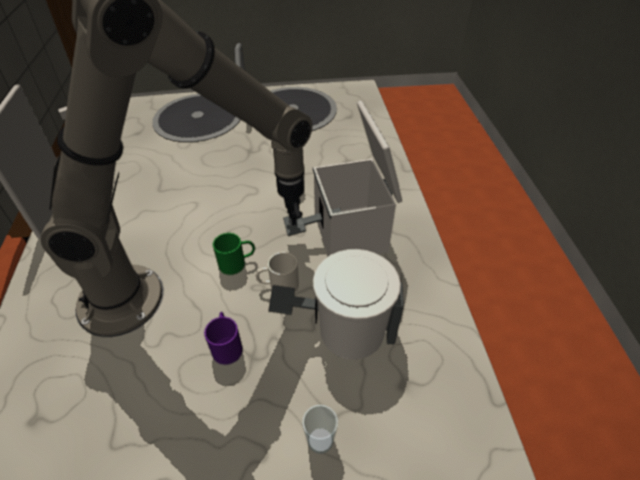

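The lid is wide open, with its edge at (373,118) and z about 0.39. I'll press 1 mm more and hold for about three seconds.

>>> {"method": "apply_moves", "body": {
  "rows": [
    [0, 0, 0.004, 0, 0, 0],
    [0, 0, 0.004, 0, 0, 0],
    [0, 0, 0.004, 0, 0, 0],
    [0, 0, 0.004, 0, 0, 0],
    [0, 0, 0.004, 0, 0, 0]
  ]
}}

```text
clock: 7.18
tcp_pos: [0.5004, 0.1515, 0.0815]
orientation: [-3.12, -0.363, -0.001]
contact_force: [2.9, 0.3, 5.3]
grip_width: -0.0002
gripper_force: 2.3
```

>>> {"method": "apply_moves", "body": {
  "rows": [
    [0, 0, 0, 0, 0, 0],
    [0, 0, 0, 0, 0, 0],
    [0, 0, 0, 0, 0, 0],
    [0, 0, 0, 0, 0, 0],
    [0, 0, 0, 0, 0, 0]
  ]
}}

```text
clock: 7.8
tcp_pos: [0.5004, 0.1515, 0.0815]
orientation: [-3.12, -0.363, -0.001]
contact_force: [3.5, 0.6, 5.2]
grip_width: -0.0001
gripper_force: 2.3
```

>>> {"method": "apply_moves", "body": {
  "rows": [
    [0, 0, 0, 0, 0, 0],
    [0, 0, 0, 0, 0, 0],
    [0, 0, 0, 0, 0, 0],
    [0, 0, 0, 0, 0, 0],
    [0, 0, 0, 0, 0, 0]
  ]
}}

```text
clock: 8.43
tcp_pos: [0.5004, 0.1515, 0.0815]
orientation: [-3.12, -0.363, -0.001]
contact_force: [2.5, 1.2, 5.1]
grip_width: -0.0003
gripper_force: 2.3
```

>>> {"method": "apply_moves", "body": {
  "rows": [
    [0, 0, 0, 0, 0, 0],
    [0, 0, 0, 0, 0, 0],
    [0, 0, 0, 0, 0, 0],
    [0, 0, 0, 0, 0, 0],
    [0, 0, 0, 0, 0, 0]
  ]
}}

```text
clock: 9.05
tcp_pos: [0.5004, 0.1515, 0.0815]
orientation: [-3.12, -0.363, -0.001]
contact_force: [3.8, 1.0, 5.3]
grip_width: -0.0001
gripper_force: 2.3
```

>>> {"method": "apply_moves", "body": {
  "rows": [
    [0, 0, 0, 0, 0, 0],
    [0, 0, 0, 0, 0, 0],
    [0, 0, 0, 0, 0, 0],
    [0, 0, 0, 0, 0, 0],
    [0, 0, 0, 0, 0, 0]
  ]
}}

```text
clock: 9.68
tcp_pos: [0.5004, 0.1515, 0.0815]
orientation: [-3.12, -0.363, -0.001]
contact_force: [3.4, 0.9, 4.5]
grip_width: -0.0
gripper_force: 2.3
```

>>> {"method": "apply_moves", "body": {
  "rows": [
    [0, 0, -0.006, 0, 0, 0],
    [0, 0, -0.014, 0, 0, 0],
    [0, 0, -0.024, 0, 0, 0],
    [0, 0, -0.034, 0, 0, 0],
    [0, 0, -0.044, 0, 0, 0]
  ]
}}

```text
clock: 10.3
tcp_pos: [0.4989, 0.1511, 0.092]
orientation: [3.12, 0.364, -0.004]
contact_force: [-3.0, -0.3, 2.7]
grip_width: -0.0
gripper_force: 1.7
```

>>> {"method": "apply_moves", "body": {
  "rows": [
    [0, 0, -0.01, 0, 0, 0],
    [0, 0, -0.02, 0, 0, 0],
    [0, 0, -0.03, 0, 0, 0],
    [0, 0, -0.04, 0, 0, 0],
    [0, 0, -0.05, 0, 0, 0]
  ]
}}

```text
clock: 10.92
tcp_pos: [0.5001, 0.1513, 0.105]
orientation: [3.12, 0.363, -0.0]
contact_force: [-4.3, -0.6, 4.6]
grip_width: 0.0001
gripper_force: 2.3
```

>>> {"method": "apply_moves", "body": {
  "rows": [
    [0, 0, -0.01, 0, 0, 0],
    [0, 0, -0.02, 0, 0, 0],
    [0, 0, -0.03, 0, 0, 0],
    [0, 0, -0.04, 0, 0, 0],
    [0, 0, -0.05, 0, 0, 0]
  ]
}}

```text
clock: 11.55
tcp_pos: [0.5006, 0.1514, 0.1177]
orientation: [-3.121, -0.363, -0.001]
contact_force: [-2.3, -1.5, 5.2]
grip_width: -0.0002
gripper_force: 2.5
```

>>> {"method": "apply_moves", "body": {
  "rows": [
    [0, 0, -0.008, 0, 0, 0],
    [0, 0, -0.016, 0, 0, 0],
    [0, 0, -0.024, 0, 0, 0],
    [0, 0, -0.032, 0, 0, 0],
    [0, 0, -0.04, 0, 0, 0]
  ]
}}

```text
clock: 12.18
tcp_pos: [0.5017, 0.1515, 0.1281]
orientation: [-3.12, -0.363, -0.005]
contact_force: [-0.9, -2.4, 5.3]
grip_width: -0.0002
gripper_force: 2.6
```

>>> {"method": "apply_moves", "body": {
  "rows": [
    [0, 0, -0.008, 0, 0, 0],
    [0, 0, -0.016, 0, 0, 0],
    [0, 0, -0.024, 0, 0, 0],
    [0, 0, -0.032, 0, 0, 0],
    [0, 0, -0.04, 0, 0, 0]
  ]
}}

```text
clock: 12.8
tcp_pos: [0.5001, 0.1515, 0.1373]
orientation: [-3.12, -0.363, 0.0]
contact_force: [0.6, 0.5, 0.0]
grip_width: 0.0
gripper_force: 0.0
```

Contact ended softly near z = 0.13. Now I move clear.

>>> {"method": "apply_moves", "body": {
  "rows": [
    [0, 0, -0.1, 0, 0, 0],
    [0, 0, -0.25, 0, 0, 0],
    [0, 0, -0.45, 0, 0, 0],
    [0, 0, -0.65, 0, 0, 0],
    [0, 0, -0.75, 0, 0, 0]
  ]
}}

```text
clock: 13.42
tcp_pos: [0.5009, 0.152, 0.3279]
orientation: [-3.12, -0.363, -0.006]
contact_force: [0.5, -0.2, 0.2]
grip_width: 0.0004
gripper_force: 0.0
```

>>> {"method": "apply_moves", "body": {
  "rows": [
    [0, 0, -0.04, 0, 0, 0],
    [0, 0, -0.06, 0, 0, 0],
    [0, 0, -0.06, 0, 0, 0],
    [0, 0, -0.06, 0, 0, 0],
    [0, 0, -0.06, 0, 0, 0]
  ]
}}

```text
clock: 14.05
tcp_pos: [0.4998, 0.1513, 0.339]
orientation: [3.12, 0.363, -0.002]
contact_force: [0.5, -1.0, -0.0]
grip_width: 0.0001
gripper_force: 0.0
```

```bash
python3 - <<'E'
from bench import r
from h import *
fs=[r.grab_frame(n) for n in("scene","side")]
cv2.imwrite("pics/end.png",fs[1]["pixels"][:,:,::-1])
for t in("caddy_lid_edge","caddy_press","mug","tumbler","jar"):
    for f in fs: print(t,[np.round(k["point"]) for k in r.landmark_of(f,t)[:1]])
E
```

```text
caddy_lid_edge [array([407., 208.])]
caddy_lid_edge [array([283., 283.])]
caddy_press [array([395., 216.])]
caddy_press [array([293., 210.])]
mug [array([358., 207.])]
mug [array([229., 263.])]
tumbler []
tumbler [array([317., 441.])]
jar [array([507., 256.])]
jar [array([293., 184.])]
```

View pics/end.png

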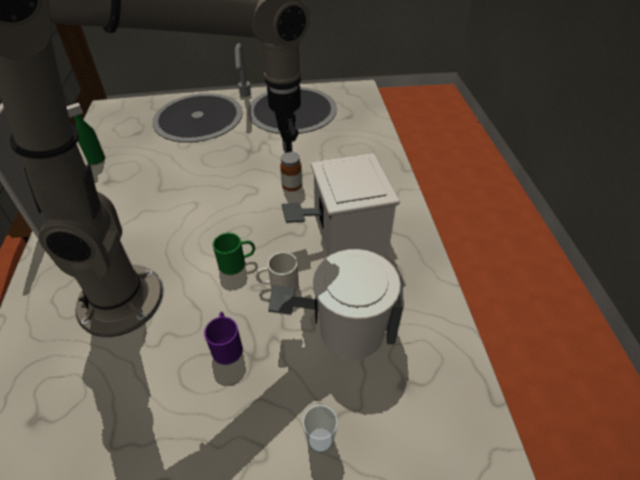

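The caddy lid is shut (360,180) and its paddle is back at rest (293,211). The mug, glass and jar have not moved, and the arm is clear.

```bash
python3 -c "
from bench import r
print(r.hand_in())"
```

```text
the job is handed in; nothing more can be done
None
```

I pressed the caddy's lever down, held the lid wide open for over three seconds, eased it shut and moved clear. The last picture shows the lid and round bin shut and the mug, glass and jar where they were. The job is handed in, but no verdict came back.

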